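# Feed a loaf up to the thickness plate of a ratchet slicing guide

## Task

Lay the loaf lengthways in the empty trough of the slicing guide, in front of the pusher, and let go of it. Then push the pusher along, over the clicks of its ratchet, until the loaf is pressed firmly against the upright plate at the far end of the trough, going by feel so as not to crush the loaf. Let go, so that the ratchet alone keeps the loaf firmly pressed, and leave the other things on the worktop where they are.

Things in the scene. Friction and masses are not known exactly. Their poses are not given: they have to be found in the camera images.
- loaf: Small tin-baked loaf, flat ends and sides, split domed brown top: 64 mm wide (its x), 150 mm long (its y), 68 mm high, 0.34 kg, on a round cake card 5 mm thick. Origin: centre of its underside; z up. Sides flat up to 48 mm: grasp across the 64 mm, mid-length, fingertips 15 mm or more above its underside. The pusher crushes it above 20 N; to be held firmly it must stay pressed with 4 N or more.
- guide: Slicing guide, does not move: white board 136 mm wide (its x), 440 mm long (its y, -235 to +204 mm) on rubber feet. Origin: on the worktop under the trough's centre line; z up. The trough runs along y, floor 22 mm above the worktop, between two strips (inner faces x = -36 and +36 mm, tops 10 mm above the floor). At the start it is free at least from y = -104 to +107 mm.
- knife_slit (a point): Trough floor at the knife slit, at y = +99 mm of the guide; thin steel posts stand beside it at x = -59 and +59 mm (96 mm above the worktop). Beyond it the upright steel thickness plate (86 mm wide, top 89 mm above the worktop) is fixed with its face 9 to 49 mm from here towards +y, wherever it was set for the day's slice: that is not measured, it must be felt.
- pusher: Pusher carriage, sliding along the guide's y; origin on the trough floor under its knob. It starts at y = -183 to -153 mm of the guide and can go to -23 mm. Drag 1 to 2 N; from about y = -130 mm two sprung pawls also click over rack teeth, adding 1 to 4 N, and block the return in steps of 2.5 mm. Let go, the carriage falls back up to 3.5 mm to the last click. The loaf slides with 2 to 3 N.
- knob (a point): Middle of the upright round black knob on the carriage, 65 mm above the carriage's origin: 24 mm diameter, from 42 to 88 mm above the trough floor. The rest of the carriage is lower than 34 mm (heel plate 51 mm).
- heel (a point): Centre of the front face (towards the guide's +y) of the pusher's steel heel plate, 64 mm wide, 48 mm ahead of the carriage's origin. The plate is sprung: 1 N to begin with, then 2 N per mm for 9 mm, then it stops hard. The fall-back to the last click loses up to 7 N, so press the loaf with some 12 to 16 N (more at the knob, for drag and clicks) before letting go.
- jam_jar: Jar with a yellow lid, 71 mm wide, 110 mm high, right of the guide; origin: centre of its underside. Bystander, leave alone.
- bread_knife: Bread knife lying behind the guide, 320 mm long along its y, black handle 122 mm long about the origin, blade towards +y. Bystander, leave alone.
- bench_scraper: Bench scraper lying flat at the front of the worktop, 100 x 166 x 22 mm; origin: its middle, on the worktop. Bystander, leave alone.
Not all that is in view belongs to the job. What is meant by the loaf is not purple or turquoise, and is the larger of those in its own colour.

How it is judged:
By the outcome, as a careful person would: the job done as asked, in the order asked, and still so for the second after the job is handed in, with the robot touching nothing.
It also fails if it takes over 61 s, if anything falls off the work surface, if the arm or the gripper's body presses on something with over 40 N, if the wrist force passes 120 N, or if a joint passes its speed limit or range.

## Robot

A 6-joint arm with a two-finger parallel gripper is mounted at the origin on a cart in front of the work surface, level with it; the furniture and walls round the work are solid. World frame = base frame: x ahead of the robot, y to its left, z up, the work surface at z = 0. Lengths are in m, angles in rad, forces in N, time in s.
With the tool pointing down it reaches from about 0.3 to 0.875 m from the base axis. Payload 6.4 kg.
Tool frame: the origin (TCP) lies between the finger pads; the fingertips stand ctrl.tip_extent ahead of it and the grasp point (between the pads) is the TCP (ctrl.tip_extent is the distance from the TCP to the fingertips, in m); z points along the fingers, y is the line along which they close (so a half turn about z gives the same grasp; the last joint's range is limited). The gripper opens to 85 mm and grips with 20 to 120 N. Pads are 22 mm wide; open, the fingers measure 114 mm over their backs; the gripper's body (76 mm by 85 mm) begins 54 mm behind the grasp point. The pads swing forward as they close: fully open they stand 13 mm farther back than shut.
Start: joints at [1.028, 0.181, 1.607, -0, 1.354, -0.206], TCP at [0.19, 0.543, 0.25] pointing down, gripper open.
Joint ranges: [-2.99, 2.99], [-0.89, 2.07], [0.3, 2.58], [-1.14, 4.28], [0, 2.63], [-3.12, 3.12]. Speed limits (rad/s): [2.57, 2.57, 3.01, 3.14, 3.14, 3.14].

## Interface

Orientations are given as a unit quaternion [w, x, y, z].
In Python, from bench import ctrl gives the robot as it stands.
- The arm moves only by the tool send_rows, never from a script. Its arguments are lists of equal length, an entry for each row: "dr": the turn, a rotation vector about the tool's x, y, z in units of 6 degrees (1.0 is 6 degrees), a list of three; "xyz": the shift along the tool's x, y, z in cm, a list of three; "jaw": the opening in per cent of the stroke, from 0 (shut) to 100 (fully open). In form: {"dr": [[wx, wy, wz], ...], "xyz": [[dx, dy, dz], ...], "jaw": [jaw, ...]}. A call has exactly 8 rows; each row is the pose to reach, as a shift and turn from the pose commanded when the call began, along the tool's axes at that moment; what a row does not reach only later rows make up. A row lasts 1/8 s, in which the tool goes at most 62.5 mm and 10.7 degrees, less where a joint would pass 70% of its speed; a pose out of reach is approached as far as the arm can. A call with a gripper value outside its range is refused whole. The fingers move at their own pace and stop on an object; the grip force is fixed at half the most. Time passes only in rows, so rows that repeat a pose let the fingers close, or fill a call up. It gives the time, the measured TCP pose, the force, the opening and the grip force at its end, in the units of the state.
- ctrl.get_obs(): the state, without advancing time (a new reading comes with each control period).
- ctrl.camera(name): name is "scene" or "top"; returns the picture (400x640x3 uint8, red, green, blue); there is no depth.
- ctrl.calibration(name): a dict with "camera_matrix" (3x3 intrinsics, pixels), "world_from_camera" (4x4, takes a point from camera to world coordinates). Camera axes: x right, y up, looking along -z (the intrinsics and any distortion apply to the point x, -y, -z); pixel columns grow to the right and rows downward; lengths in m; the calibration is good to about 2 mm. A picture is of the moment at which its call begins. calibration takes no time and is no camera call.
- ctrl.hand_in(): hands the job in; it is judged then, once.
The state is a dict: "time_s": time; "q": joint angles; "dq": joint speeds; "joint_efforts": joint torques, N m; "eef_pos": TCP position; "eef_rot": TCP orientation; "wrist_force": force on the tool from outside, world axes, zero at the start; "torque": the same for the moment, N m; "opening": opening from 0.0 (shut) to 1.0 (fully open); "grasp_force": force on a finger pad.
Only numpy, scipy, OpenCV 4.12 (cv2) and the standard library are available. Lean on these libraries where they do the work, as an engineer would, in place of code of your own. Each camera call takes 0.05 s, during which the arm holds its last target. There are 200 camera calls.

## Working session

There is one attempt and no reset: what is moved stays moved. The work goes in short steps, Python scripts to look and compute and a tool call to move; the robot and the scene stay as the last step left them, time stands still between calls to the robot, and variables do not carry over. Pictures are saved under pics/ and viewed, at most 10 in all, crops included, and the job is handed in when it is done.

Besides the shell and the picture viewer there is one more tool, called after "Emit:" as name(argument=value, ...) on one line, values as JSON. send_rows: Moves the arm, as the interface text tells. Its arguments: {"type":"object","properties":{"dr":{"type":"array","items":{"type":"array","items":{"type":"number"}}},"xyz":{"type":"array","items":{"type":"array","items":{"type":"number"}}},"jaw":{"type":"array","items":{"type":"number"}}},"required":["dr","xyz","jaw"]}

```bash
mkdir -p pics
python3 - <<'E'
from bench import ctrl
import cv2,numpy as np
for n in("scene","top"):
    im=ctrl.camera(n); cv2.imwrite(f"pics/{n}0.png",im[:,:,::-1])
    c=ctrl.calibration(n); print(n,{k:np.round(np.array(v),4).tolist() for k,v in c.items()})
o=ctrl.get_obs(); print(o, ctrl.tip_extent)
E
```

```text
scene {'camera_matrix': [[376.7383, 0.0, 314.5581], [0.0, 376.7383, 192.4332], [0.0, 0.0, 1.0]], 'world_from_camera': [[-0.542, 0.383, -0.748, -0.7058], [-0.8402, -0.2662, 0.4725, 0.9692], [-0.0181, 0.8845, 0.4661, 0.8692], [0.0, 0.0, 0.0, 1.0]]}
top {'camera_matrix': [[423.9552, 0.0, 316.6025], [0.0, 423.9552, 203.8513], [0.0, 0.0, 1.0]], 'world_from_camera': [[0.4437, 0.8215, -0.3583, -0.0469], [-0.8961, 0.4112, -0.1669, -0.099], [0.0103, 0.3951, 0.9186, 1.6718], [0.0, 0.0, 0.0, 1.0]]}
{'time_s': 0.1, 'q': array([ 1.02771321e+00,  1.81484371e-01,  1.60789628e+00,  2.46932478e-05,
        1.35379673e+00, -2.06273751e-01]), 'dq': array([-0.0003679 , -0.00093546, -0.00372954, -0.00055901,  0.00059283,
        0.0007879 ]), 'joint_efforts': array([-3.96482765e-04, -4.45873654e+01, -3.52240241e+01, -3.92367747e-04,
        4.08955151e-03, -2.48233476e-05]), 'eef_pos': array([0.189744  , 0.54230402, 0.24946998]), 'eef_rot': array([-3.01202678e-04,  1.67612392e-01,  9.85852655e-01, -7.32982152e-04]), 'wrist_force': array([-0.31588299,  0.05520959,  0.14512587]), 'torque': array([-0.00153755,  0.01848767,  0.02139525]), 'grasp_force': 0.0, 'opening': 1.0041377066217596} 0.019
```

View pics/scene0.png

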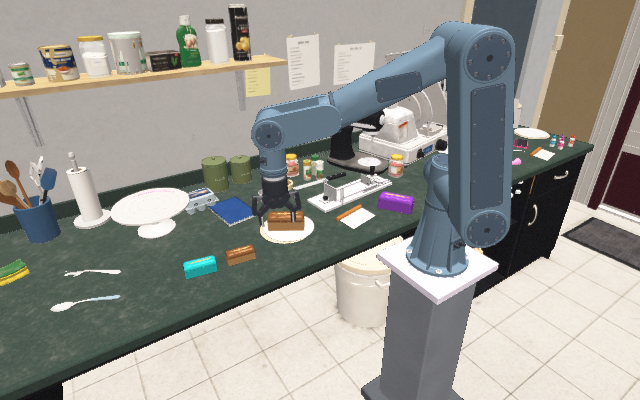

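View pics/top0.png

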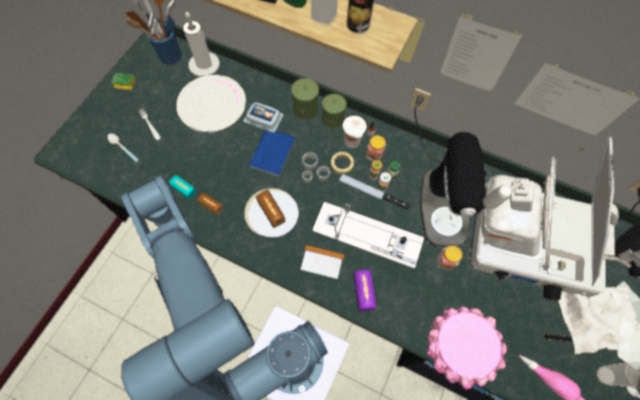

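The scene picture shows these candidates:
- Brown loaf on the white card: scene (285,221), top (270,208).
- Smaller brown loaf: scene (240,255), top (209,203).
- Turquoise loaf: top (181,186).
- Purple loaf: top (365,289).

I choose the larger brown one on the card. The guide is at top (370,235). Next is a close crop.

```bash
cat > h.py <<'E'
from bench import ctrl
import cv2,numpy as np
def ray(n,uv):
    c=ctrl.calibration(n);K=np.array(c["camera_matrix"]);T=np.array(c["world_from_camera"])
    d=np.linalg.solve(K,[uv[0],uv[1],1.])*[1,-1,-1]
    return T[:3,3],T[:3,:3]@d
def onz(n,uv,z):
    o,d=ray(n,uv);return o+d*(z-o[2])/d[2]
def proj(n,p):
    c=ctrl.calibration(n);K=np.array(c["camera_matrix"]);T=np.array(c["world_from_camera"])
    q=T[:3,:3].T@(np.array(p)-T[:3,3])*[1,-1,-1];q=K@q;return q[:2]/q[2]
def tri(a,b):
    (o1,d1),(o2,d2)=ray("top",a),ray("scene",b)
    s=np.linalg.lstsq(np.c_[d1,-d2],o2-o1,rcond=None)[0]
    p,q=o1+d1*s[0],o2+d2*s[1];return (p+q)/2,np.linalg.norm(p-q)
E
python3 - <<'E'
from h import *
im=cv2.imread("pics/top0.png");hsv=cv2.cvtColor(im,cv2.COLOR_BGR2HSV)
m=cv2.inRange(hsv,(3,90,40),(22,255,255));m[:170]=0;m[240:]=0
for c in cv2.findContours(m,0,2)[0]:
    if cv2.contourArea(c)>100: 
        r=cv2.minAreaRect(c);print("brown",r);b=cv2.boxPoints(r);print([np.round(onz("top",p,.055),3).tolist() for p in b],onz("top",r[0],.06))
w=cv2.inRange(hsv,(0,0,150),(180,70,255));
x0,y0,x1,y1=305,195,430,272
mm=np.zeros_like(w);mm[y0:y1,x0:x1]=w[y0:y1,x0:x1]
c=max(cv2.findContours(mm,0,2)[0],key=cv2.contourArea);r=cv2.minAreaRect(c);print("guide",r)
b=cv2.boxPoints(r)
print([np.round(onz("top",p,.022),3).tolist() for p in b])
a=cv2.resize(im[180:275,235:435],None,fx=4,fy=4,interpolation=cv2.INTER_CUBIC);cv2.imwrite("pics/ctop.png",a)
s=cv2.imread("pics/scene0.png");cv2.imwrite("pics/cs.png",cv2.resize(s[150:250,250:430],None,fx=4.4,fy=4.4,interpolation=cv2.INTER_CUBIC))
E
```

```text
brown ((209.6922607421875, 202.96151733398438), (26.625612258911133, 11.926054000854492), 33.6900634765625)
[[0.372, 0.652, 0.055], [0.423, 0.652, 0.055], [0.406, 0.534, 0.055], [0.356, 0.535, 0.055]] [0.38772051 0.59049478 0.06      ]
brown ((270.1561584472656, 207.71011352539062), (36.35928726196289, 14.031745910644531), 58.570438385009766)
[[0.501, 0.442, 0.055], [0.553, 0.414, 0.055], [0.465, 0.277, 0.055], [0.415, 0.305, 0.055]] [0.48072546 0.35712889 0.06      ]
guide ((368.5, 233.99996948242188), (109.2723388671875, 32.46559143066406), 19.98310661315918)
[[0.48, 0.166, 0.022], [0.624, 0.185, 0.022], [0.662, -0.266, 0.022], [0.522, -0.271, 0.022]]
```

View pics/ctop.png

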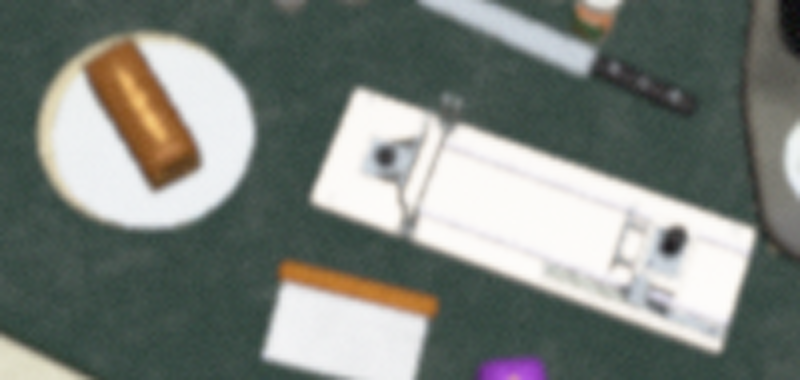

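View pics/cs.png

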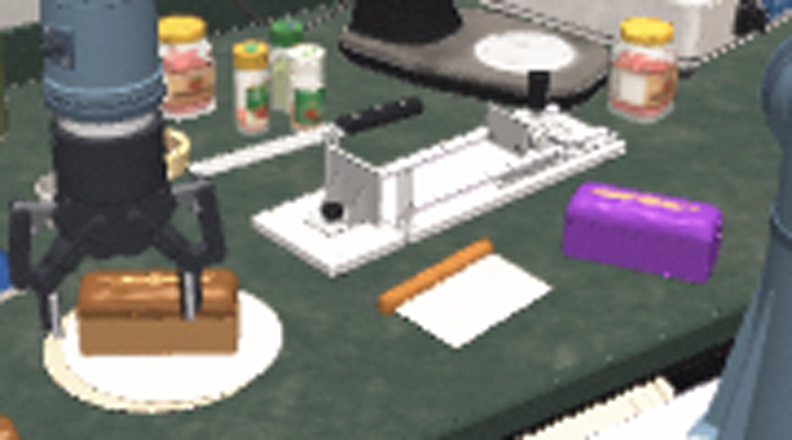

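The crop confirms the choice: the larger brown loaf on the white card, with its side's base edge at scene (268,230)–(304,230). The guide's plate and posts are at its left end (its +y). The pusher knob is at top (403,240), scene (372.5,170). Now the metric positions.

Run:
```python
from h import *
im=cv2.imread("pics/top0.png");hsv=cv2.cvtColor(im,cv2.COLOR_BGR2HSV)
w=cv2.inRange(hsv,(0,0,140),(180,80,255));mm=np.zeros_like(w);mm[195:272,305:430]=w[195:272,305:430]
mm=cv2.morphologyEx(mm,cv2.MORPH_CLOSE,np.ones((7,7)))
mm=cv2.morphologyEx(mm,cv2.MORPH_OPEN,np.ones((9,9)))
c=max(cv2.findContours(mm,0,2)[0],key=cv2.contourArea)
q=cv2.approxPolyDP(cv2.convexHull(c),6,True)[:,0].astype(float);print(q.tolist())
hand=np.array([[324.2,202],[423.5,238],[415,268],[312.8,230.8]])
W=np.array([onz("top",p,.022)[:2] for p in hand]);print(W.round(4).tolist(),[round(np.linalg.norm(W[i]-W[i-1]),4) for i in range(4)])
pts=c[:,0].astype(float)
# line fits to the long & short sides in world
P=np.array([onz("top",p,.022)[:2] for p in pts])
for i in range(4):
    a,b=W[i],W[(i+1)%4];L=np.linalg.norm(b-a);u=(b-a)/L;n=np.array([-u[1],u[0]])
    s=(P-a)@u;d=(P-a)@n;k=(abs(d)<.008)&(s>.12*L)&(s<.88*L)
    vx,vy,x,y=cv2.fitLine(P[k].astype(np.float32),cv2.DIST_HUBER,0,.01,.01)[:,0];print(i,k.sum(),np.degrees(np.arctan2(vy,vx)),(x,y),np.median(d[k]))
print("knobmid",tri((403.2,240),(372.5,170.5)))
print("posts",onz("top",(348,205),.096),onz("top",(337,237),.096))
a,b=[onz("scene",p,.005) for p in((268.2,230.2),(303.9,230.2))];print("loaf base edge",a,b,np.linalg.norm(a-b),np.degrees(np.arctan2(*(a-b)[1::-1])))
u=(a-b)/np.linalg.norm(a-b);
for sgn in(1,-1):
    n=np.array([-u[1],u[0],0])*sgn;print("centre",(a+b)/2+.032*n)
s=cv2.imread("pics/scene0.png");hs=cv2.cvtColor(s,cv2.COLOR_BGR2HSV);m=cv2.inRange(hs,(3,70,30),(20,255,255))[205:240,255:320]
print([ (255+x,205+np.flatnonzero(m[:,x]).max()) for x in range(10,54,4) if m[:,x].any()], [(205+y,255+np.flatnonzero(m[y]).min(),255+np.flatnonzero(m[y]).max()) for y in range(8,27,2) if m[y].any()])
```

```text
[[322.0, 204.0], [422.0, 236.0], [415.0, 265.0], [316.0, 232.0]]
[[0.6188, 0.1756], [0.6564, -0.2595], [0.5228, -0.2737], [0.4812, 0.161]] [np.float64(0.1383), np.float64(0.4368), np.float64(0.1343), np.float64(0.4367)]
0 50 -84.56696 (np.float32(0.6452918), np.float32(-0.0880228)) 0.00334680333855615
1 14 3.120792 (np.float32(0.58074415), np.float32(-0.2656829)) -0.002262616783383942
2 55 -84.90878 (np.float32(0.5031386), np.float32(-0.056238193)) -0.0010498527863736834
3 14 3.2784271 (np.float32(0.5632478), np.float32(0.17425734)) 0.0045134437972283396
knobmid (array([ 0.58296887, -0.18584582,  0.08769438]), np.float64(0.004445455161793778))
posts [0.62012685 0.0714102  0.096     ] [0.47690276 0.05307498 0.096     ]
loaf base edge [0.50839253 0.43365798 0.005     ] [0.42454153 0.31118064 0.005     ] 0.14843075975291095 55.603499962599656
centre [0.4400623  0.39049664 0.005     ]
centre [0.49287177 0.35434198 0.005     ]
[(269, np.int64(230)), (273, np.int64(230)), (277, np.int64(230)), (281, np.int64(230)), (285, np.int64(230)), (289, np.int64(230)), (293, np.int64(230)), (297, np.int64(230)), (301, np.int64(229))] [(213, np.int64(268), np.int64(303)), (215, np.int64(268), np.int64(303)), (217, np.int64(268), np.int64(303)), (219, np.int64(267), np.int64(303)), (221, np.int64(267), np.int64(303)), (223, np.int64(268), np.int64(303)), (225, np.int64(268), np.int64(303)), (227, np.int64(268), np.int64(303)), (229, np.int64(268), np.int64(303))]
```

```bash
cat >> h.py <<'E'
from scipy.spatial.transform import Rotation as R
UX=np.array([.9959,.0906,0]);UY=np.array([-.0906,.9959,0]);G=np.array([.5694,-.0336,0])
def g2w(x,y,z): return G+x*UX+y*UY+[0,0,z]
def w2g(p): d=np.array(p)-G; return np.array([d@UX,d@UY,d[2]])
def go(p,head):
    "send_rows values for TCP at p, tool down, closing line at heading (deg)"
    o=ctrl.get_obs();q=np.array(o["eef_rot"]);r=R.from_quat(q[[1,2,3,0]])
    h=np.radians(head);y=np.array([np.cos(h),np.sin(h),0]);z=np.array([0,0,-1.])
    t=R.from_matrix(np.c_[np.cross(y,z),y,z])
    print("xyz",(r.inv().apply(np.array(p)-o["eef_pos"])*100).round(2).tolist(),"dr",(np.degrees((r.inv()*t).as_rotvec())/6).round(2).tolist(),"t",round(o["time_s"],2),"F",o["wrist_force"].round(1),"op",round(o["opening"],3),"gf",round(o["grasp_force"],1))
E
python3 -c "
from h import *
go((.489,.356,.16),-33)"
```

```text
xyz [-34.4, -7.68, 8.95] dr [-0.01, 0.01, 17.28] t 0.1 F [-0.3  0.1  0.1] op 1.004 gf 0.0
```

Emit:
send_rows(dr=[[0, 0, 1.7], [0, 0, 3.4], [0, 0, 5.1], [0, 0, 6.8], [0, 0, 8.5], [0, 0, 10.2], [0, 0, 11.9], [0, 0, 13.6]], xyz=[[-3, -0.7, 0.5], [-7, -1.6, 1], [-12, -2.7, 2], [-17, -3.8, 3], [-22, -4.9, 4], [-27, -6, 5], [-31, -6.9, 6], [-34.4, -7.7, 7]], jaw=[100, 100, 100, 100, 100, 100, 100, 100])

```text
time_s: 1.1
eef_pos: [0.4904, 0.3551, 0.1794]
eef_rot: [-0.0, 0.773, 0.634, -0.0]
wrist_force: [-0.7, 0.8, 0.7]
opening: 1.0
grasp_force: 0.0
```

```bash
python3 -c "
from h import *
go((.489,.356,.16),-33)"
```

```text
xyz [0.07, -0.15, 1.94] dr [-0.01, 0.01, 3.62] t 1.1 F [-0.7  0.8  0.7] op 1.0 gf 0.0
```

Emit:
send_rows(dr=[[0, 0, 1.4], [0, 0, 2.6], [0, 0, 3.6], [0, 0, 3.6], [0, 0, 3.6], [0, 0, 3.6], [0, 0, 3.6], [0, 0, 3.6]], xyz=[[0, 0, 1], [0, -0.1, 2], [0, -0.1, 3], [0, -0.1, 4], [0, -0.1, 4], [0, -0.1, 4], [0, -0.1, 4], [0, -0.1, 4]], jaw=[100, 100, 100, 100, 100, 100, 100, 100])

```text
time_s: 2.1
eef_pos: [0.4884, 0.3567, 0.1407]
eef_rot: [0.0, 0.877, 0.481, 0.0]
wrist_force: [0.2, -0.0, 0.6]
opening: 0.994
grasp_force: 0.0
```

```bash
python3 -c "
from h import *
go((.489,.356,.041),-33)
a=ctrl.camera('scene')[170:260,240:340,::-1];b=ctrl.camera('top')[160:260,210:330,::-1]
cv2.imwrite('pics/a1.png',np.hstack([cv2.resize(a,(400,360),interpolation=2),cv2.resize(b,(400,360),interpolation=2)]))"
```

```text
xyz [-0.03, 0.08, 9.97] dr [0.0, -0.01, 0.09] t 2.1 F [ 0.2 -0.   0.6] op 0.994 gf 0.0
```

View pics/a1.png

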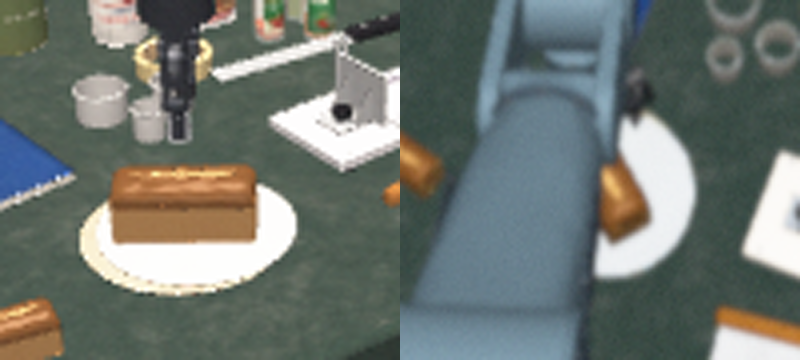

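The fingers straddle the loaf at mid-length: finger at crop (178,135), loaf from x 112 to 256. I descend with a 3 mm shift towards the top-view estimate.

Emit:
send_rows(dr=[[0, 0, 0.1], [0, 0, 0.1], [0, 0, 0.1], [0, 0, 0.1], [0, 0, 0.1], [0, 0, 0.1], [0, 0, 0.1], [0, 0, 0.1]], xyz=[[0, -0.2, 1.5], [0, -0.2, 3], [0, -0.2, 4.2], [0, -0.2, 5.2], [0, -0.2, 6], [0, -0.2, 6.8], [0, -0.2, 7.2], [0, -0.2, 7.4]], jaw=[100, 100, 100, 100, 100, 100, 100, 100])

```text
time_s: 3.2
eef_pos: [0.4866, 0.3576, 0.0662]
eef_rot: [-0.0, 0.879, 0.476, 0.0]
wrist_force: [-0.7, -0.4, 0.0]
opening: 1.001
grasp_force: 0.0
```

```bash
python3 -c "
from h import *
go((.489,.356,.041),-33)
a=ctrl.camera('scene')[170:260,240:340,::-1];b=ctrl.camera('top')[160:260,210:330,::-1]
cv2.imwrite('pics/a2.png',np.hstack([cv2.resize(a,(400,360),interpolation=2),cv2.resize(b,(400,360),interpolation=2)]))"
```

```text
xyz [-0.01, 0.29, 2.52] dr [0.0, -0.0, -0.02] t 3.2 F [-0.7 -0.4  0. ] op 1.001 gf 0.0
```

View pics/a2.png

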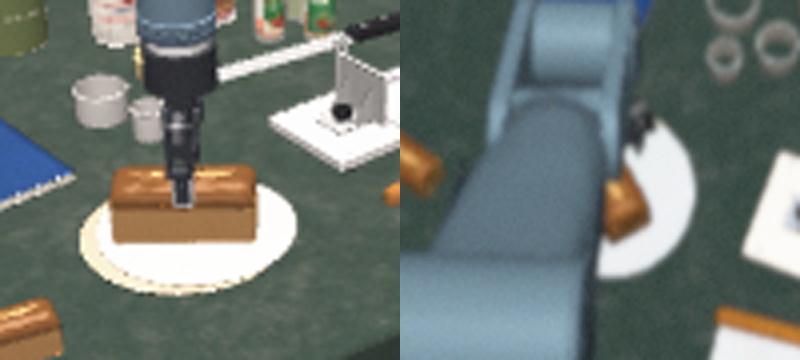

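The near finger (183,190) sits at mid-length (184) with no contact. I lower and grip.

Emit:
send_rows(dr=[[0, 0, 0], [0, 0, 0], [0, 0, 0], [0, 0, 0], [0, 0, 0], [0, 0, 0], [0, 0, 0], [0, 0, 0]], xyz=[[0, 0, 1], [0, 0, 1.8], [0, 0, 2.3], [0, 0, 2.5], [0, 0, 2.5], [0, 0, 2.5], [0, 0, 2.5], [0, 0, 2.5]], jaw=[100, 100, 100, 100, 60, 50, 50, 50])

```text
time_s: 4.3
eef_pos: [0.4868, 0.3579, 0.0418]
eef_rot: [-0.0, 0.879, 0.476, 0.0]
wrist_force: [-0.3, 1.0, 3.3]
opening: 0.737
grasp_force: 68.3
```

Emit:
send_rows(dr=[[0, 0, 0], [0, 0, 0], [0, 0, 0], [0, 0, 0], [0, 0, 0], [0, 0, 0], [0, 0, 0], [0, 0, 0]], xyz=[[0, 0, 0], [0, 0, 0], [0, 0, 0], [0, 0, -1], [0, 0, -2.5], [0, 0, -5], [0, 0, -8], [0, 0, -10]], jaw=[50, 50, 50, 50, 50, 50, 50, 50])

```text
time_s: 5.3
eef_pos: [0.4871, 0.3578, 0.1434]
eef_rot: [0.0, 0.879, 0.476, 0.001]
wrist_force: [1.1, 0.1, -3.9]
opening: 0.739
grasp_force: 67.8
```

```bash
python3 -c "
from h import *
print(w2g(ctrl.get_obs()['eef_pos']))
go(g2w(0,0,.15),5.2)
a=ctrl.camera('scene')[130:260,240:420,::-1]
cv2.imwrite('pics/a3.png',cv2.resize(a,(720,520),interpolation=2))"
```

```text
[-0.04651205  0.39722032  0.14340229]
xyz [-28.29, 28.27, -0.67] dr [0.02, -0.01, -6.38] t 5.3 F [ 1.1  0.1 -3.9] op 0.739 gf 67.8
```

View pics/a3.png

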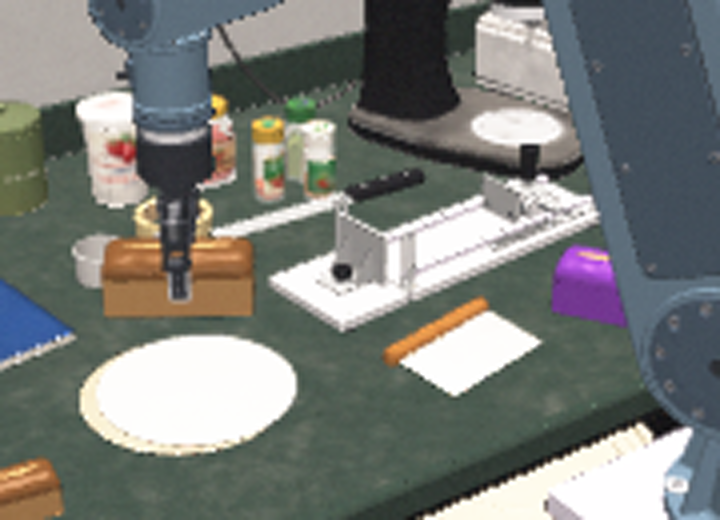

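Loaf lifted clean; the card stays behind. I carry it over the guide, high enough to clear the plate and posts.

Emit:
send_rows(dr=[[0, 0, 0], [0, 0, -0.6], [0, 0, -1.6], [0, 0, -2.6], [0, 0, -3.6], [0, 0, -4.6], [0, 0, -5.6], [0, 0, -6.2]], xyz=[[-1, 1, -2], [-4, 4, -3.5], [-8, 8, -3.7], [-12, 12, -3.7], [-16, 16, -3.7], [-20, 20, -3.7], [-24, 24, -3.7], [-26.5, 26.5, -3.7]], jaw=[50, 50, 50, 50, 50, 50, 50, 50])

```text
time_s: 6.35
eef_pos: [0.5635, -0.0126, 0.1783]
eef_rot: [-0.0, 0.681, 0.732, -0.0]
wrist_force: [0.6, 0.4, -2.6]
opening: 0.738
grasp_force: 67.6
```

```bash
python3 -c "
from h import *
go(g2w(0,0,.15),5.2)"
```

```text
xyz [-2.14, 0.44, 2.83] dr [-0.01, 0.0, -0.18] t 6.35 F [ 0.6  0.4 -2.6] op 0.738 gf 67.6
```

```bash
python3 -c "
from h import *
g=cv2.cvtColor(cv2.imread('pics/top0.png'),6).astype(np.float32)
def prof(xs,y0,y1,z):
    P=[[proj('top',g2w(x,y,z)) for y in np.linspace(y0,y1,40)] for x in xs]
    return cv2.remap(g,np.array(P,np.float32),None,1).mean(1)
for y0,y1 in((-.09,-.03),(.03,.08)):
  xs=np.arange(-.084,.085,.001)
  p=prof(xs,y0,y1,.022);d=np.gradient(p)
  for s in(range(60),range(110,169)):
    s=np.array(s);print('edge',np.interp(110,*(lambda a,b:(a[np.argsort(a)],b[np.argsort(a)]))(p[s],xs[s])))
  p=prof(xs,y0,y1,.032);print([(round(x*1000),int(v)) for x,v in zip(xs,p)][30:140:2])
"
```

```text
Traceback (most recent call last):
  File "h.py", line 10, in proj
    c=ctrl.calibration(n);K=np.array(c["camera_matrix"]);T=np.array(c["world_from_camera"])
ValueError: time passes only in moves, steps and waits
```

Emit:
send_rows(dr=[[0, 0, -0.2], [0, 0, -0.2], [0, 0, -0.2], [0, 0, -0.2], [0, 0, -0.2], [0, 0, -0.2], [0, 0, -0.2], [0, 0, -0.2]], xyz=[[-1, 0.2, 0], [-2, 0.4, 1], [-2.1, 0.4, 2.5], [-2.1, 0.4, 4], [-2.1, 0.4, 5.5], [-2.1, 0.4, 6.5], [-2.1, 0.4, 7], [-2.1, 0.4, 7]], jaw=[50, 50, 50, 50, 50, 50, 50, 50])

```text
time_s: 7.35
eef_pos: [0.5693, -0.0296, 0.108]
eef_rot: [-0.0, 0.674, 0.739, -0.0]
wrist_force: [-0.3, -0.1, -2.5]
opening: 0.738
grasp_force: 67.7
```

```bash
python3 -c "
from h import *
go(g2w(0,0,.059),5.2)
a=ctrl.camera('scene')[130:230,300:440,::-1];cv2.imwrite('pics/s4.png',ctrl.camera('scene')[:,:,::-1])
cv2.imwrite('pics/a4.png',cv2.resize(a,(784,560),interpolation=2))"
```

```text
xyz [-0.4, -0.02, 4.9] dr [-0.0, -0.0, 0.02] t 7.35 F [-0.3 -0.1 -2.5] op 0.738 gf 67.7
```

View pics/a4.png

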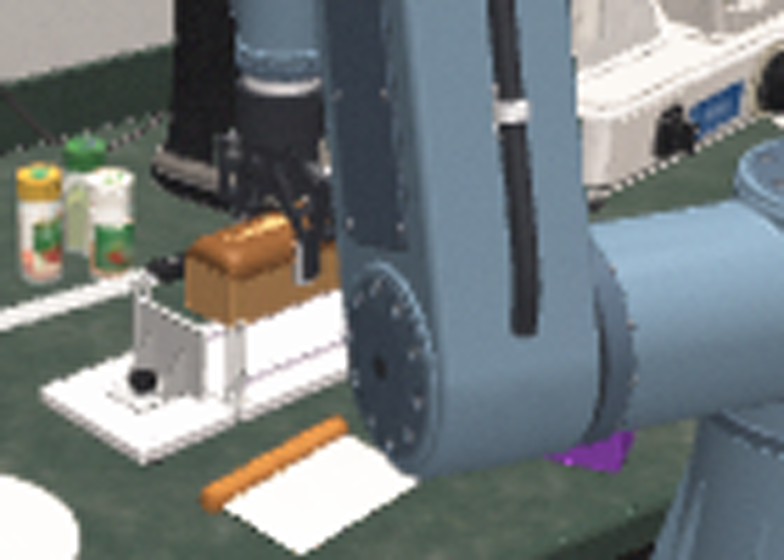

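The loaf hovers along the trough behind the posts. I redo the trough edge profile with the calibration cached.

```bash
sed -i 's/^def ray/import functools\ncal=functools.lru_cache(ctrl.calibration)\ndef ray/; s/c=ctrl.calibration(n)/c=cal(n)/' h.py; python3 -c "
from h import *
for cam,z0 in(('top',.022),('scene',.022)):
 g=cv2.cvtColor(cv2.imread('pics/%s0.png'%cam),6).astype(np.float32)
 def prof(xs,y0,y1,z):
    P=[[proj(cam,g2w(x,y,z)) for y in np.linspace(y0,y1,40)] for x in xs]
    return cv2.remap(g,np.array(P,np.float32),None,1).mean(1)
 for y0,y1 in((-.09,-.03),(.02,.07)):
  xs=np.arange(-.084,.085,.002)
  print(cam,y0,[(round(x*1000),int(v)) for x,v in zip(xs,prof(xs,y0,y1,.022))])
"
```

```text
top -0.09 [(-84, 69), (-82, 70), (-80, 71), (-78, 74), (-76, 81), (-74, 95), (-72, 115), (-70, 143), (-68, 174), (-66, 202), (-64, 223), (-62, 234), (-60, 238), (-58, 236), (-56, 232), (-54, 226), (-52, 220), (-50, 216), (-48, 213), (-46, 213), (-44, 212), (-42, 213), (-40, 217), (-38, 224), (-36, 231), (-34, 239), (-32, 244), (-30, 248), (-28, 249), (-26, 250), (-24, 250), (-22, 250), (-20, 251), (-18, 251), (-16, 251), (-14, 251), (-12, 251), (-10, 251), (-8, 251), (-6, 251), (-4, 251), (-2, 251), (0, 251), (2, 251), (4, 251), (6, 251), (8, 251), (10, 251), (12, 251), (14, 251), (16, 251), (18, 251), (20, 251), (22, 250), (24, 250), (26, 250), (28, 250), (30, 249), (32, 248), (34, 246), (36, 242), (38, 238), (40, 235), (42, 235), (44, 237), (46, 241), (48, 245), (50, 247), (52, 248), (54, 249), (56, 250), (58, 249), (60, 248), (62, 246), (64, 240), (66, 229), (68, 209), (70, 182), (72, 150), (74, 121), (76, 99), (78, 84), (80, 77), (82, 74), (84, 73)]
top 0.02 [(-84, 72), (-82, 72), (-80, 73), (-78, 76), (-76, 82), (-74, 96), (-72, 117), (-70, 144), (-68, 176), (-66, 206), (-64, 22
[... 2093 characters left out ...]
0, 243), (-38, 235), (-36, 224), (-34, 213), (-32, 205), (-30, 202), (-28, 204), (-26, 211), (-24, 218), (-22, 222), (-20, 224), (-18, 223), (-16, 224), (-14, 224), (-12, 225), (-10, 226), (-8, 226), (-6, 226), (-4, 226), (-2, 226), (0, 226), (2, 225), (4, 225), (6, 225), (8, 226), (10, 225), (12, 224), (14, 222), (16, 220), (18, 217), (20, 215), (22, 213), (24, 211), (26, 209), (28, 208), (30, 206), (32, 204), (34, 202), (36, 199), (38, 195), (40, 191), (42, 185), (44, 180), (46, 174), (48, 171), (50, 169), (52, 169), (54, 170), (56, 170), (58, 169), (60, 167), (62, 165), (64, 165), (66, 165), (68, 164), (70, 160), (72, 154), (74, 148), (76, 143), (78, 142), (80, 144), (82, 148), (84, 150)]
```

Both cameras put the centre line about 2.5 mm further towards +x, so I correct by that and lower until just inside the strips.

```bash
sed -i 's/^UX=.*/&;G=G+.0025*UX/' h.py; python3 -c "
from h import *
go(g2w(0,0,.063),5.2)"
```

```text
xyz [-0.37, 0.18, 4.58] dr [0.01, 0.0, 0.02] t 7.45 F [-0.1  0.5 -3.2] op 0.742 gf 67.7
```

Emit:
send_rows(dr=[[0, 0, 0], [0, 0, 0], [0, 0, 0], [0, 0, 0], [0, 0, 0], [0, 0, 0], [0, 0, 0], [0, 0, 0]], xyz=[[-0.2, 0.2, 0.3], [-0.3, 0.2, 1], [-0.3, 0.2, 2], [-0.3, 0.2, 2.8], [-0.3, 0.2, 3.3], [-0.3, 0.2, 3.8], [-0.3, 0.2, 4.2], [-0.3, 0.2, 4.5]], jaw=[50, 50, 50, 50, 50, 50, 50, 50])

```text
time_s: 8.45
eef_pos: [0.5717, -0.0326, 0.0631]
eef_rot: [0.0, 0.674, 0.739, -0.0]
wrist_force: [-0.2, -0.6, -4.0]
opening: 0.741
grasp_force: 67.7
```

```bash
python3 -c "
from h import *
go(g2w(0,0,.059),5.2);print(w2g(ctrl.get_obs()['eef_pos']),ctrl.get_obs()['torque'])"
```

```text
xyz [-0.08, 0.01, 0.41] dr [0.0, 0.0, 0.02] t 8.45 F [-0.2 -0.6 -4. ] op 0.741 gf 67.7
[-0.00013719  0.00083199  0.06313704] [-0.04859531  0.03320922 -0.00971559]
```

No contact with the underside already below the strip tops, so the loaf is inside the trough. I set it down and release.

Emit:
send_rows(dr=[[0, 0, 0], [0, 0, 0], [0, 0, 0], [0, 0, 0], [0, 0, 0], [0, 0, 0], [0, 0, 0], [0, 0, 0]], xyz=[[0, 0, 0.2], [0, 0, 0.3], [0, 0, 0.4], [0, 0, 0.4], [0, 0, 0.4], [0, 0, 0.4], [0, 0, 0.4], [0, 0, 0.4]], jaw=[50, 50, 50, 50, 70, 85, 100, 100])

```text
time_s: 9.45
eef_pos: [0.572, -0.0327, 0.0597]
eef_rot: [0.0, 0.674, 0.739, 0.0]
wrist_force: [-0.6, 0.3, 0.3]
opening: 0.999
grasp_force: 0.0
```

Emit:
send_rows(dr=[[0, 0, 0], [0, 0, 0], [0, 0, 0], [0, 0, 0], [0, 0, 0], [0, 0, 0], [0, 0, 0], [0, 0, 0]], xyz=[[0, 0, 0], [0, 0, 0], [0, 0, -1], [0, 0, -2.5], [0, 0, -5], [0, 0, -8], [0, 0, -11], [0, 0, -13]], jaw=[100, 100, 100, 100, 100, 100, 100, 100])

```text
time_s: 10.45
eef_pos: [0.5725, -0.0327, 0.1925]
eef_rot: [0.002, 0.674, 0.739, 0.001]
wrist_force: [-0.8, 0.8, -0.6]
opening: 0.996
grasp_force: 0.0
```

```bash
python3 -c "
from h import *
k=np.array([0.58297,-0.18585,.087]);print(w2g(k))
go(g2w(0,w2g(k)[1],.15),5.2)"
```

```text
[-0.00277955 -0.15285522  0.087     ]
xyz [-15.34, -0.11, 4.27] dr [0.03, 0.01, 0.02] t 10.45 F [-0.8  0.8 -0.6] op 0.996 gf 0.0
```

Emit:
send_rows(dr=[[0, 0, 0], [0, 0, 0], [0, 0, 0], [0, 0, 0], [0, 0, 0], [0, 0, 0], [0, 0, 0], [0, 0, 0]], xyz=[[-2, 0, 0], [-5, 0, 0], [-9, 0, 0], [-12.5, -0.1, 0.5], [-15, -0.2, 1.5], [-15.3, -0.2, 2.5], [-15.3, -0.2, 3.5], [-15.3, -0.2, 4]], jaw=[100, 100, 100, 100, 100, 100, 100, 100])

```text
time_s: 11.45
eef_pos: [0.5833, -0.1836, 0.148]
eef_rot: [-0.001, 0.673, 0.739, -0.0]
wrist_force: [0.8, 0.2, 0.2]
opening: 1.001
grasp_force: 0.0
```

```bash
python3 -c "
from h import *
go(g2w(-.001,-.153,.092),5.2)
a=ctrl.camera('scene')[140:230,330:430,::-1];b=ctrl.camera('top')[190:280,330:430,::-1]
cv2.imwrite('pics/a5.png',np.hstack([cv2.resize(a,(400,360),interpolation=2),cv2.resize(b,(400,360),interpolation=2)]))"
```

```text
xyz [-0.24, 0.14, 5.6] dr [-0.01, -0.01, 0.03] t 11.45 F [0.8 0.2 0.2] op 1.001 gf 0.0
```

View pics/a5.png

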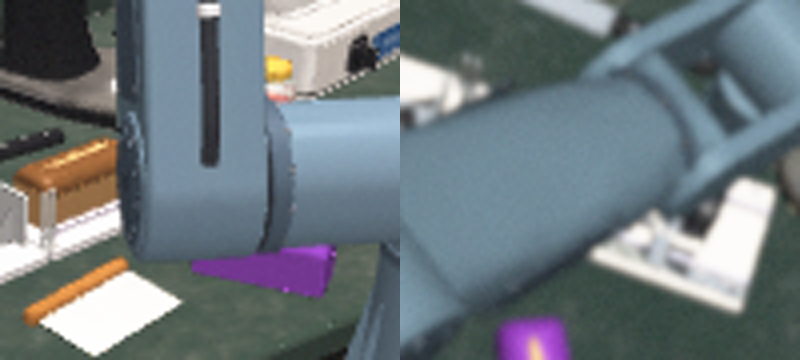

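The arm hides the knob, but the loaf sits properly in the trough. I go down by feel; the 85 mm opening leaves a wide margin round the knob.

Emit:
send_rows(dr=[[0, 0, 0], [0, 0, 0], [0, 0, 0], [0, 0, 0], [0, 0, 0], [0, 0, 0], [0, 0, 0], [0, 0, 0]], xyz=[[-0.2, 0.1, 1], [-0.2, 0.1, 2], [-0.2, 0.1, 3], [-0.2, 0.1, 4], [-0.2, 0.1, 4.6], [-0.2, 0.1, 5.2], [-0.2, 0.1, 5.6], [-0.2, 0.1, 5.6]], jaw=[100, 100, 100, 100, 100, 100, 100, 100])

```text
time_s: 12.55
eef_pos: [0.5848, -0.1869, 0.0931]
eef_rot: [-0.0, 0.674, 0.739, -0.0]
wrist_force: [-0.5, -0.2, 0.5]
opening: 1.003
grasp_force: 0.0
```

Emit:
send_rows(dr=[[0, 0, 0], [0, 0, 0], [0, 0, 0], [0, 0, 0], [0, 0, 0], [0, 0, 0], [0, 0, 0], [0, 0, 0]], xyz=[[0, 0, 0], [0, 0, 0], [0, 0, 0], [0, 0, 0], [0, 0, 0], [0, 0, 0], [0, 0, 0], [0, 0, 0]], jaw=[80, 65, 50, 40, 30, 22, 15, 10])

```text
time_s: 13.55
eef_pos: [0.5858, -0.187, 0.0937]
eef_rot: [0.001, 0.674, 0.739, 0.001]
wrist_force: [5.9, 0.8, -1.3]
opening: 0.266
grasp_force: 58.8
```

```bash
python3 -c "
from h import *
go(g2w(0,-.153,.092),5.2);o=ctrl.get_obs();print(w2g(o['eef_pos']),o['wrist_force']@UX,o['wrist_force']@UY,o['torque'])"
```

```text
xyz [0.13, 0.0, 0.17] dr [0.02, 0.01, 0.02] t 13.55 F [ 5.9  0.8 -1.3] op 0.266 gf 58.8
[-3.94507101e-05 -1.54307532e-01  9.36948026e-02] 5.934299509377043 0.21362624864362334 [ 0.15977371 -0.7313279  -0.02772388]
```

Gripped the knob. A 6 N side load shows it is about 1 mm towards +x, so I take that up and push forward.

Emit:
send_rows(dr=[[0, 0, 0], [0, 0, 0], [0, 0, 0], [0, 0, 0], [0, 0, 0], [0, 0, 0], [0, 0, 0], [0, 0, 0]], xyz=[[0, 0.05, 0], [0.3, 0.1, 0], [0.8, 0.1, 0], [1.4, 0.1, 0], [2, 0.1, 0], [2.6, 0.1, 0], [3, 0.1, 0], [3, 0.1, 0]], jaw=[10, 10, 10, 10, 10, 10, 10, 10])

```text
time_s: 14.55
eef_pos: [0.5831, -0.1563, 0.0937]
eef_rot: [-0.0, 0.674, 0.739, 0.0]
wrist_force: [-0.9, -1.1, 6.7]
opening: 0.267
grasp_force: 59.4
```

```bash
cat > f.py <<'E'
from h import *
o=ctrl.get_obs();F=o['wrist_force'];print('g',w2g(o['eef_pos']).round(4),'Fx %.1f Fy %.1f Fz %.1f'%(F@UX,F@UY,F[2]),'op',round(o['opening'],3),'t',o['time_s'])
E
python3 f.py
```

```text
g [ 1.000e-04 -1.235e-01  9.370e-02] Fx -0.9 Fy -1.0 Fz 6.7 op 0.267 t 14.55
```

Emit:
send_rows(dr=[[0, 0, 0], [0, 0, 0], [0, 0, 0], [0, 0, 0], [0, 0, 0], [0, 0, 0], [0, 0, 0], [0, 0, 0]], xyz=[[0.3, 0, 0], [0.6, 0, 0], [0.9, 0, 0], [1.2, 0, 0], [1.5, 0, 0], [1.8, 0, 0], [2, 0, 0], [2, 0, 0]], jaw=[10, 10, 10, 10, 10, 10, 10, 10])

```text
time_s: 15.55
eef_pos: [0.5814, -0.1374, 0.0937]
eef_rot: [0.0, 0.674, 0.739, -0.0]
wrist_force: [0.9, -5.7, 4.1]
opening: 0.264
grasp_force: 59.4
```

```bash
python3 f.py
```

```text
g [ 0.     -0.1045  0.0937] Fx 0.4 Fy -5.8 Fz 4.1 op 0.264 t 15.55
```

Emit:
send_rows(dr=[[0, 0, 0], [0, 0, 0], [0, 0, 0], [0, 0, 0], [0, 0, 0], [0, 0, 0], [0, 0, 0], [0, 0, 0]], xyz=[[0.1, 0, 0], [0.3, 0, 0], [0.4, 0, 0], [0.5, 0, 0], [0.7, 0, 0], [0.8, 0, 0], [0.8, 0, 0], [0.8, 0, 0]], jaw=[10, 10, 10, 10, 10, 10, 10, 10])

```text
time_s: 16.55
eef_pos: [0.5807, -0.1296, 0.0937]
eef_rot: [0.001, 0.674, 0.739, -0.0]
wrist_force: [-0.6, -5.6, 5.2]
opening: 0.269
grasp_force: 59.4
```

```bash
python3 f.py
```

```text
g [ 0.0001 -0.0966  0.0937] Fx -1.1 Fy -5.5 Fz 5.2 op 0.269 t 16.55
```

Emit:
send_rows(dr=[[0, 0, 0], [0, 0, 0], [0, 0, 0], [0, 0, 0], [0, 0, 0], [0, 0, 0], [0, 0, 0], [0, 0, 0]], xyz=[[0.1, 0, 0], [0.2, 0, 0], [0.3, 0, 0], [0.4, 0, 0], [0.5, 0, 0], [0.5, 0, 0], [0.5, 0, 0], [0.5, 0, 0]], jaw=[10, 10, 10, 10, 10, 10, 10, 10])

```text
time_s: 17.55
eef_pos: [0.5803, -0.1246, 0.0937]
eef_rot: [0.001, 0.674, 0.739, -0.0]
wrist_force: [-0.1, -6.5, 5.3]
opening: 0.267
grasp_force: 59.4
```

```bash
python3 f.py
```

```text
g [ 0.0001 -0.0917  0.0937] Fx -0.7 Fy -6.5 Fz 5.3 op 0.267 t 17.55
```

Emit:
send_rows(dr=[[0, 0, 0], [0, 0, 0], [0, 0, 0], [0, 0, 0], [0, 0, 0], [0, 0, 0], [0, 0, 0], [0, 0, 0]], xyz=[[0.1, 0, 0], [0.2, 0, 0], [0.3, 0, 0], [0.4, 0, 0], [0.4, 0, 0], [0.4, 0, 0], [0.4, 0, 0], [0.4, 0, 0]], jaw=[10, 10, 10, 10, 10, 10, 10, 10])

```text
time_s: 18.55
eef_pos: [0.5799, -0.1207, 0.0937]
eef_rot: [0.001, 0.674, 0.739, -0.0]
wrist_force: [0.9, -5.5, 5.0]
opening: 0.263
grasp_force: 59.4
```

Emit:
send_rows(dr=[[0, 0, 0], [0, 0, 0], [0, 0, 0], [0, 0, 0], [0, 0, 0], [0, 0, 0], [0, 0, 0], [0, 0, 0]], xyz=[[0.1, 0, 0], [0.2, 0, 0], [0.3, 0, 0], [0.4, 0, 0], [0.4, 0, 0], [0.4, 0, 0], [0.4, 0, 0], [0.4, 0, 0]], jaw=[10, 10, 10, 10, 10, 10, 10, 10])

```text
time_s: 19.55
eef_pos: [0.5795, -0.1165, 0.0937]
eef_rot: [0.0, 0.674, 0.739, -0.0]
wrist_force: [-0.1, -5.3, 4.3]
opening: 0.263
grasp_force: 59.4
```

Emit:
send_rows(dr=[[0, 0, 0], [0, 0, 0], [0, 0, 0], [0, 0, 0], [0, 0, 0], [0, 0, 0], [0, 0, 0], [0, 0, 0]], xyz=[[0.1, 0, 0], [0.2, 0, 0], [0.3, 0, 0], [0.4, 0, 0], [0.4, 0, 0], [0.4, 0, 0], [0.4, 0, 0], [0.4, 0, 0]], jaw=[10, 10, 10, 10, 10, 10, 10, 10])

```text
time_s: 20.55
eef_pos: [0.5793, -0.1137, 0.0937]
eef_rot: [0.001, 0.674, 0.739, -0.001]
wrist_force: [0.8, -8.4, 3.4]
opening: 0.263
grasp_force: 59.3
```

Emit:
send_rows(dr=[[0, 0, 0], [0, 0, 0], [0, 0, 0], [0, 0, 0], [0, 0, 0], [0, 0, 0], [0, 0, 0], [0, 0, 0]], xyz=[[0.1, 0, 0], [0.2, 0, 0], [0.2, 0, 0], [0.2, 0, 0], [0.2, 0, 0], [0.2, 0, 0], [0.2, 0, 0], [0.2, 0, 0]], jaw=[10, 10, 10, 10, 10, 10, 10, 10])

```text
time_s: 21.55
eef_pos: [0.5791, -0.1126, 0.0937]
eef_rot: [0.002, 0.674, 0.739, -0.001]
wrist_force: [0.6, -12.4, 2.1]
opening: 0.263
grasp_force: 59.1
```

Emit:
send_rows(dr=[[0, 0, 0], [0, 0, 0], [0, 0, 0], [0, 0, 0], [0, 0, 0], [0, 0, 0], [0, 0, 0], [0, 0, 0]], xyz=[[0.05, 0, 0], [0.1, 0, 0], [0.1, 0, 0], [0.1, 0, 0], [0.1, 0, 0], [0.1, 0, 0], [0.1, 0, 0], [0.1, 0, 0]], jaw=[10, 10, 10, 10, 10, 10, 10, 10])

```text
time_s: 22.55
eef_pos: [0.5791, -0.1119, 0.0937]
eef_rot: [0.002, 0.674, 0.739, -0.001]
wrist_force: [1.1, -14.0, 2.0]
opening: 0.266
grasp_force: 59.1
```

```bash
python3 f.py
```

```text
g [ 0.0001 -0.0788  0.0937] Fx -0.2 Fy -14.1 Fz 2.0 op 0.266 t 22.55
```

Emit:
send_rows(dr=[[0, 0, 0], [0, 0, 0], [0, 0, 0], [0, 0, 0], [0, 0, 0], [0, 0, 0], [0, 0, 0], [0, 0, 0]], xyz=[[0.05, 0, 0], [0.1, 0, 0], [0.15, 0, 0], [0.15, 0, 0], [0.15, 0, 0], [0.15, 0, 0], [0.15, 0, 0], [0.15, 0, 0]], jaw=[10, 10, 10, 10, 10, 10, 10, 10])

```text
time_s: 23.55
eef_pos: [0.579, -0.111, 0.0937]
eef_rot: [0.002, 0.674, 0.739, -0.002]
wrist_force: [1.3, -16.1, 0.2]
opening: 0.267
grasp_force: 59.1
```

Emit:
send_rows(dr=[[0, 0, 0], [0, 0, 0], [0, 0, 0], [0, 0, 0], [0, 0, 0], [0, 0, 0], [0, 0, 0], [0, 0, 0]], xyz=[[0.05, 0, 0], [0.1, 0, 0], [0.1, 0, 0], [0.1, 0, 0], [0.1, 0, 0], [0.1, 0, 0], [0.1, 0, 0], [0.1, 0, 0]], jaw=[10, 10, 10, 10, 10, 10, 10, 10])

```text
time_s: 24.55
eef_pos: [0.579, -0.1104, 0.0937]
eef_rot: [0.003, 0.674, 0.739, -0.002]
wrist_force: [1.0, -17.8, 0.4]
opening: 0.265
grasp_force: 59.0
```

Emit:
send_rows(dr=[[0, 0, 0], [0, 0, 0], [0, 0, 0], [0, 0, 0], [0, 0, 0], [0, 0, 0], [0, 0, 0], [0, 0, 0]], xyz=[[0.05, 0, 0], [0.07, 0, 0], [0.07, 0, 0], [0.07, 0, 0], [0.07, 0, 0], [0.07, 0, 0], [0.07, 0, 0], [0.07, 0, 0]], jaw=[10, 10, 10, 10, 10, 10, 10, 10])

```text
time_s: 25.55
eef_pos: [0.5789, -0.1099, 0.0937]
eef_rot: [0.003, 0.674, 0.739, -0.002]
wrist_force: [0.8, -18.1, 0.2]
opening: 0.266
grasp_force: 59.0
```

Pressed at about 14 N at the heel. I ease back while still holding, so the carriage settles on its click and I can feel the fall-back.

Emit:
send_rows(dr=[[0, 0, 0], [0, 0, 0], [0, 0, 0], [0, 0, 0], [0, 0, 0], [0, 0, 0], [0, 0, 0], [0, 0, 0]], xyz=[[-0.05, 0, 0], [-0.1, 0, 0], [-0.15, 0, 0], [-0.2, 0, 0], [-0.25, 0, 0], [-0.3, 0, 0], [-0.3, 0, 0], [-0.3, 0, 0]], jaw=[10, 10, 10, 10, 10, 10, 10, 10])

```text
time_s: 26.55
eef_pos: [0.579, -0.1112, 0.0937]
eef_rot: [0.002, 0.674, 0.739, -0.001]
wrist_force: [0.6, -11.7, 1.9]
opening: 0.269
grasp_force: 59.1
```

```bash
python3 f.py
```

```text
g [ 0.0001 -0.0782  0.0937] Fx -0.5 Fy -11.7 Fz 1.9 op 0.269 t 26.55
```

Emit:
send_rows(dr=[[0, 0, 0], [0, 0, 0], [0, 0, 0], [0, 0, 0], [0, 0, 0], [0, 0, 0], [0, 0, 0], [0, 0, 0]], xyz=[[-0.05, 0, 0], [-0.1, 0, 0], [-0.15, 0, 0], [-0.2, 0, 0], [-0.2, 0, 0], [-0.2, 0, 0], [-0.2, 0, 0], [-0.2, 0, 0]], jaw=[10, 10, 10, 10, 10, 10, 10, 10])

```text
time_s: 27.55
eef_pos: [0.5791, -0.1122, 0.0937]
eef_rot: [0.001, 0.674, 0.739, -0.001]
wrist_force: [0.1, -8.5, 4.1]
opening: 0.265
grasp_force: 59.2
```

Emit:
send_rows(dr=[[0, 0, 0], [0, 0, 0], [0, 0, 0], [0, 0, 0], [0, 0, 0], [0, 0, 0], [0, 0, 0], [0, 0, 0]], xyz=[[-0.05, 0, 0], [-0.1, 0, 0], [-0.15, 0, 0], [-0.2, 0, 0], [-0.2, 0, 0], [-0.2, 0, 0], [-0.2, 0, 0], [-0.2, 0, 0]], jaw=[10, 10, 10, 10, 10, 10, 10, 10])

```text
time_s: 28.55
eef_pos: [0.5792, -0.1127, 0.0937]
eef_rot: [0.0, 0.674, 0.739, 0.0]
wrist_force: [0.2, -2.5, 6.0]
opening: 0.263
grasp_force: 59.4
```

The force dropped sharply with little movement, so the ratchet is holding, with about 9 N left on the loaf. I release and rise.

Emit:
send_rows(dr=[[0, 0, 0], [0, 0, 0], [0, 0, 0], [0, 0, 0], [0, 0, 0], [0, 0, 0], [0, 0, 0], [0, 0, 0]], xyz=[[-0.05, 0, 0], [-0.08, 0, 0], [-0.08, 0, 0], [-0.08, 0, 0], [-0.08, 0, 0], [-0.08, 0, 0], [-0.08, 0, 0], [-0.08, 0, 0]], jaw=[10, 10, 15, 25, 40, 60, 80, 90])

```text
time_s: 29.55
eef_pos: [0.5789, -0.1136, 0.093]
eef_rot: [-0.0, 0.674, 0.739, -0.0]
wrist_force: [-0.1, -0.4, 0.1]
opening: 0.897
grasp_force: 0.0
```

Emit:
send_rows(dr=[[0, 0, 0], [0, 0, 0], [0, 0, 0], [0, 0, 0], [0, 0, 0], [0, 0, 0], [0, 0, 0], [0, 0, 0]], xyz=[[0, 0, 0], [0, 0, 0], [0, 0, 0], [0, 0, -1], [0, 0, -3], [0, 0, -6], [0, 0, -9], [0, 0, -12]], jaw=[90, 90, 90, 90, 90, 90, 90, 90])

```text
time_s: 30.55
eef_pos: [0.5795, -0.1139, 0.2162]
eef_rot: [0.001, 0.674, 0.739, 0.0]
wrist_force: [0.8, 0.7, 0.4]
opening: 0.901
grasp_force: 0.0
```

Emit:
send_rows(dr=[[0, 0, 0], [0, 0, 0], [0, 0, 0], [0, 0, 0], [0, 0, 0], [0, 0, 0], [0, 0, 0], [0, 0, 0]], xyz=[[2, 0, -3], [6, 0, -6], [11, 0, -8], [16, 0, -9], [21, 0, -9], [26, 0, -9], [31, 0, -9], [34, 0, -9]], jaw=[90, 90, 90, 90, 90, 90, 90, 90])

```text
time_s: 31.55
eef_pos: [0.5472, 0.2272, 0.3054]
eef_rot: [0.001, 0.673, 0.74, 0.001]
wrist_force: [0.0, 0.4, -0.1]
opening: 0.9
grasp_force: 0.0
```

```bash
python3 -c "
from h import *
a=ctrl.camera('scene')[140:240,300:420,::-1];b=ctrl.camera('top')[180:280,310:430,::-1]
cv2.imwrite('pics/a6.png',np.hstack([cv2.resize(a,(400,333),interpolation=2),cv2.resize(b,(400,333),interpolation=2)]));print(ctrl.get_obs()['time_s'])"
```

```text
31.65
```

View pics/a6.png

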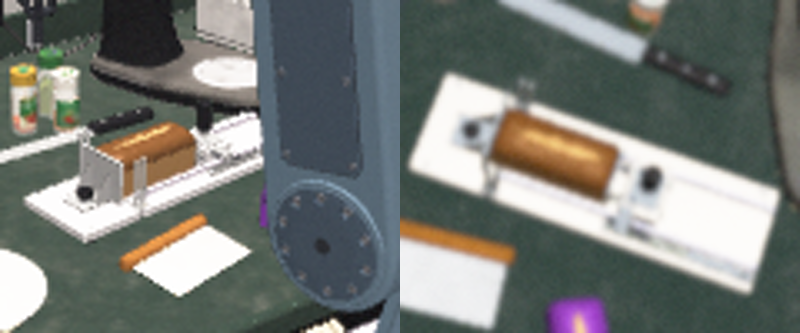

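The loaf lies straight in the trough, between the plate at crop (490,140) and the heel at (620,180). The other things in view are where they were. I hand in.

```bash
python3 -c "
from bench import ctrl
print(ctrl.hand_in())"
```

```text
the job is handed in; nothing more can be done
None
```

The loaf lies in the trough, pressed against the plate with about 9 N (estimated by feel) and held by the ratchet alone; I moved nothing else, and the job was handed in at about 32 s.

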